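# Make up the scale pan of returned tablet bottles to the marked weight

### The arm

A 6-joint arm with a two-finger parallel gripper is mounted at the origin on the work surface. World frame = base frame: x ahead of the robot, y to its left, z up, the work surface at z = 0. Lengths are in m, angles in rad, forces in N, time in s.
With the tool pointing down it reaches from about 0.375 to 0.9 m from the base axis. Payload 3.1 kg.
Tool frame: the origin (TCP) lies on the centre line of the jaws, within the pads' length; the fingertips stand 11 mm ahead of it and the grasp point (between the pads) lies 8 mm behind it; x points along the fingers, y is the direction in which the jaws open and shut, and the axes are right-handed (so a half turn about x gives the same grasp; the last joint's range is limited). The gripper opens to 87 mm and grips with 3 to 60 N. Pads are 19 mm wide; open, the fingers measure 117 mm over their backs; the gripper's body (75 mm by 190 mm) begins 51 mm behind the grasp point.
Start: joints at [1.073, 0.527, 1.433, -0, 1.181, -0.178], TCP at [0.196, 0.593, 0.234] pointing down, gripper open.
Joint ranges: [-3.08, 3.08], [-0.75, 2.2], [0.22, 2.44], [-1.43, 4.57], [0, 2.65], [-2.85, 2.85]. Speed limits (rad/s): [2.79, 2.79, 3.14, 3.14, 3.14, 3.14].

### API

Orientations are given as a unit quaternion [x, y, z, w].
In Python, from rig import robot, camera, camera_info gives the robot as it stands.
- The arm moves only by the shell command python3 -m inch 'ROWS' [FORCE]. ROWS is JSON, a list that holds one entry, the list of rows, each a list of 5 numbers: the shift along the tool's x, y, z in cm, then the turn about the tool's x in rad, then the opening, from 0 (shut) to 1 (fully open). A call has 1 to 8 rows; each row shifts and turns the pose as measured when the row begins, along the tool's axes as they then stand; what a row does not reach is not made up. A row lasts 1/12 s, in which the tool goes at most 41.7 mm and 7.16 degrees, less where a joint would pass 70% of its speed; a pose out of reach is approached as far as the arm can. A call with a gripper value outside its range is refused whole. The fingers move at their own pace and stop on an object; FORCE is the grip in N (left out, the last holds). Time passes only in rows, so rows that do not move let the fingers close. It gives the time, the measured TCP pose, the force and the opening at its end, in the units of the state.
- robot.get_obs(): the state, without advancing time (a new reading comes with each control period).
- camera(name): name is "side" or "top"; returns the picture (400x640x3 uint8, red, green, blue); there is no depth.
- camera_info(name): a dict with "camera_matrix" (3x3 intrinsics, pixels), "dist" ([k1, k2, p1, p2, k3] as OpenCV has them; the pictures are not rectified), "rvec" (rotation vector, rad) and "tvec" (3), from world to camera coordinates, as OpenCV has them. Camera axes: x right, y down, z forward; pixel columns grow to the right and rows downward; lengths in m; the calibration is good to about 2 mm. A picture is of the moment at which its call begins. camera_info takes no time and is no camera call.
- robot.hand_in(): hands the job in, once; it reports no verdict.
The state is a dict: "time": time; "q": joint angles; "joint_velocities": joint speeds; "joint_torque": joint torques, N m; "position": TCP position; "tool_rot": TCP orientation; "ft_force": force on the tool from outside, world axes, zero at the start; "moment": the same for the moment, N m; "grip_width": finger opening in m.
Only numpy, scipy, OpenCV 4.12 (cv2) and the standard library are available. Lean on these libraries where they do the work, as an engineer would, in place of code of your own. Each camera call takes 0.05 s, during which the arm holds its last target. There are 200 camera calls.

### The job

Lift the steel check weight off the spring scale, then take white tablet bottles off the pan or add them from the stock tray until the scale's black pointer rests between the two jaws of the sliding mark. Stand the check weight, and any bottle that came off the pan, upright on the black rubber mat; whatever is on the pan must stand upright on its floor, and unused stock stays standing on the counter. Set things down gently, do not press on the pan or shift the mark, and leave the amber vials and the other things on the counter where they are.

Things in the scene. Friction and masses are not known exactly. Their poses are not given: they have to be found in the camera images.
- pan (a joint): Deflection of the scale pan (m): 0 empty, grows downward as it is loaded, 1 mm for each 10.2 g, stop at 0.072. Steel pan 190 mm (local x) by 220 mm (local y) with a 3 mm thick rim that stands 7 mm above the pan's floor; the floor is 115 mm above the counter when empty and sinks level. It settles within about a second.
- mark (a joint): Where the sliding mark is set on the scale (m), as a pan deflection: the pointer is at the middle of the mark when joint pan equals joint mark. It is set between 0.017 and 0.036 and must not be moved.
- pan_top (a point): Centre of the pan's floor, on its upper surface; it moves with the pan. x points away from the robot to the upright white board (119 mm wide, 124 mm tall, 114 mm from the pan's centre) on which the pointer is read, y to the left along the pan's 220 mm side.
- pointer (a point): Tip of the black pointer blade (4 mm thick, 50 mm long along y) that is fixed to the pan and runs on the far side of the white board.
- mark_gap (a point): Middle of the gap of the dark steel sliding mark, a fork with an upper and a lower jaw 14 mm apart, on the far side of the white board. The pointer blade lies between the jaws when its middle is within 5 mm of this height.
- mat_top (a point): Centre of the top of the fixed black rubber mat, 200 mm (local x) by 250 mm (local y), 4 mm thick. It is to the left or to the right of the scale; one amber vial stands on its far part.
- tray_top (a point): Centre of the floor of the fixed grey stock tray, 200 mm (local x) by 250 mm (local y), floor 4 mm above the counter, rim 10 mm above the counter. It is on the other side of the scale from the mat.
- weight: Steel check weight of 100 g: round body 32 mm in diameter and 24 mm tall, with a 12 mm neck and above it a knob 18 mm in diameter from 35 to 46 mm height. Origin: centre of its underside, z up. Starts on the scale pan.
- large: White plastic tablet bottle, large size: body diameter 66 mm, straight-sided up to 81 mm, narrower white screw cap, 110 mm tall in all, about 380 g full but the contents vary by up to 15 %. Origin: centre of its underside, z up. Starts on the scale pan.
- medium_1: White plastic tablet bottle, medium size: body diameter 48 mm, straight-sided up to 59 mm, narrower white screw cap, 80 mm tall in all, about 140 g full but the contents vary by up to 15 %. Origin: centre of its underside, z up. Starts on the scale pan.
- medium_2: White plastic tablet bottle, medium size: body diameter 48 mm, straight-sided up to 59 mm, narrower white screw cap, 80 mm tall in all, about 140 g full but the contents vary by up to 15 %. Origin: centre of its underside, z up. Starts in the stock tray.
- small_1: White plastic tablet bottle, small size: body diameter 36 mm, straight-sided up to 46 mm, narrower white screw cap, 62 mm tall in all, about 70 g full but the contents vary by up to 15 %. Origin: centre of its underside, z up. Starts in the stock tray.
- small_2: White plastic tablet bottle, small size: body diameter 36 mm, straight-sided up to 46 mm, narrower white screw cap, 62 mm tall in all, about 70 g full but the contents vary by up to 15 %. Origin: centre of its underside, z up. Starts in the stock tray.
- small_3: White plastic tablet bottle, small size: body diameter 36 mm, straight-sided up to 46 mm, narrower white screw cap, 62 mm tall in all, about 70 g full but the contents vary by up to 15 %. Origin: centre of its underside, z up. Starts in the stock tray.
- vial_1: Amber glass vial with a white cap 34 mm in diameter, 66 mm tall; not to be disturbed. Origin: centre of its underside. Stands in the stock tray.
- vial_2: Amber glass vial with a white cap 34 mm in diameter, 66 mm tall; not to be disturbed. Origin: centre of its underside. Stands in the stock tray.
- vial_3: Amber glass vial with a white cap 34 mm in diameter, 66 mm tall; not to be disturbed. Origin: centre of its underside. Stands on the mat.
- carton: White and blue medicine carton 65 x 35 x 85 mm standing beyond the scale; not to be disturbed. Origin: centre of its underside.
- stapler: Black stapler 140 x 34 x 41 mm lying beyond the scale; not to be disturbed. Origin: centre of its underside.
- mug: White mug 76 mm in diameter, 90 mm tall; not to be disturbed. Origin: centre of its underside.
Not all that is in view belongs to the job. Leave any blue look-alike of the weight alone.

How it is judged:
At the end, for the whole second after the job is handed in: Pointer at rest within 5 mm of the mark's middle height; check weight on the mat; large and medium_1 each on the pan or the mat; the other four bottles each on the pan or standing at counter level (tray, mat, counter); all upright within 0.15 rad (z of pointer in the frame of mark_gap between -0.005 and 0.005 m and velocity of joint pan between -0.01 and 0.01 m/s and x of weight in the frame of mat_top between -0.098 and 0.098 m and y of weight in the frame of mat_top between -0.123 and 0.123 m and z of weight in the frame of mat_top between -0.01 and 0.01 m and ((x of large in the frame of pan_top between -0.085 and 0.085 m and y of large in the frame of pan_top between -0.1 and 0.1 m and z of large in the frame of pan_top between -0.01 and 0.01 m) or (x of large in the frame of mat_top between -0.098 and 0.098 m and y of large in the frame of mat_top between -0.123 and 0.123 m and z of large in the frame of mat_top between -0.01 and 0.01 m)) and ((x of medium_1 in the frame of pan_top between -0.085 and 0.085 m and y of medium_1 in the frame of pan_top between -0.1 and 0.1 m and z of medium_1 in the frame of pan_top between -0.01 and 0.01 m) or (x of medium_1 in the frame of mat_top between -0.098 and 0.098 m and y of medium_1 in the frame of mat_top between -0.123 and 0.123 m and z of medium_1 in the frame of mat_top between -0.01 and 0.01 m)) and ((x of medium_2 in the frame of pan_top between -0.085 and 0.085 m and y of medium_2 in the frame of pan_top between -0.1 and 0.1 m and z of medium_2 in the frame of pan_top between -0.01 and 0.01 m) or height (world z) of medium_2 below 0.012 m) and ((x of small_1 in the frame of pan_top between -0.085 and 0.085 m and y of small_1 in the frame of pan_top between -0.1 and 0.1 m and z of small_1 in the frame of pan_top between -0.01 and 0.01 m) or height (world z) of small_1 below 0.012 m) and ((x of small_2 in the frame of pan_top between -0.085 and 0.085 m and y of small_2 in the frame of pan_top between -0.1 and 0.1 m and z of small_2 in the frame of pan_top between -0.01 and 0.01 m) or height (world z) of small_2 below 0.012 m) and ((x of small_3 in the frame of pan_top between -0.085 and 0.085 m and y of small_3 in the frame of pan_top between -0.1 and 0.1 m and z of small_3 in the frame of pan_top between -0.01 and 0.01 m) or height (world z) of small_3 below 0.012 m) and angle between each of large, medium_1, medium_2, small_1, small_2, small_3, weight's own z axis and vertical below 0.15 rad); the robot touches nothing.
It fails at once if an amber vial or another bystander is shifted by more than 30 mm or tipped (distance of any of vial_1, vial_2, vial_3, carton, stapler, mug from where it was at the start of the episode above 0.03 m or angle between any of vial_1, vial_2, vial_3, carton, stapler, mug's own z axis and vertical above 0.4 rad).
It fails at once if the sliding mark is shifted by more than 5 mm (distance of mark_gap from where it was at the start of the episode above 0.005 m).
It fails at once if the pan is struck or pressed with more than 40 N (contact force between pan and anything else above 40 N).
It also fails if it takes over 72 s, if anything falls off the work surface, if the arm or the gripper's body presses on something with over 40 N, if the wrist force passes 120 N, or if a joint passes its speed limit or range.

## Working session

There is one attempt and no reset: what is moved stays moved. The work goes in short steps, Python scripts to look and compute and a shell command to move; the robot and the scene stay as the last step left them, time stands still between calls to the robot, and variables do not carry over. Pictures are saved under pics/ and viewed, about 8 in all and at most 12, crops included, and the job is handed in when it is done.

```bash
mkdir -p pics; ls
python3 - <<'E'
from rig import robot,camera,camera_info
import cv2
print(robot.get_obs())
for n in("side","top"):
    i=camera(n);cv2.imwrite(f"pics/{n}0.png",i[:,:,::-1]);c=camera_info(n);print(n,c)
E
```

```text
pics
{'time': 0.0, 'q': array([ 1.07351755e+00,  5.28467418e-01,  1.43387239e+00, -1.21735533e-05,
        1.18138289e+00, -1.78509002e-01]), 'joint_velocities': array([-1.30726949e-04,  8.35951054e-04,  5.09630770e-04, -1.11376904e-05,
        7.20400707e-04, -5.41781849e-04]), 'joint_torque': array([-3.33679282e-04, -4.40032518e+01, -1.76594782e+01,  6.30712160e-02,
        5.82815974e-02, -1.91492177e-04]), 'position': array([0.19551975, 0.59290295, 0.23258034]), 'tool_rot': array([ 0.11151207,  0.69839003, -0.11293571,  0.69789824]), 'ft_force': array([-0.50865991,  0.15851318,  0.14768627]), 'moment': array([-0.00894081, -0.00014472,  0.01909921]), 'grip_width': 0.08694213715818906}
side {'camera_matrix': array([[490.96083139,   0.        , 316.70623983],
       [  0.        , 490.96083139, 198.98345391],
       [  0.        ,   0.        ,   1.        ]]), 'dist': array([-0.14995635,  0.        ,  0.        ,  0.        ,  0.        ]), 'rvec': array([ 0.48916238, -2.67775016,  1.20446138]), 'tvec': array([0.49436135, 0.20763961, 1.02400716])}
top {'camera_matrix': array([[518.67427236,   0.        , 320.39017247],
       [  0.        , 518.67427236, 204.47182249],
       [  0.        ,   0.        ,   1.        ]]), 'dist': array([-0.08004809,  0.        ,  0.        ,  0.        ,  0.        ]), 'rvec': array([ 2.17829659, -2.13549178,  0.17413309]), 'tvec': array([-0.02490741,  0.54590884,  1.47403241])}
```

View pics/side0.png

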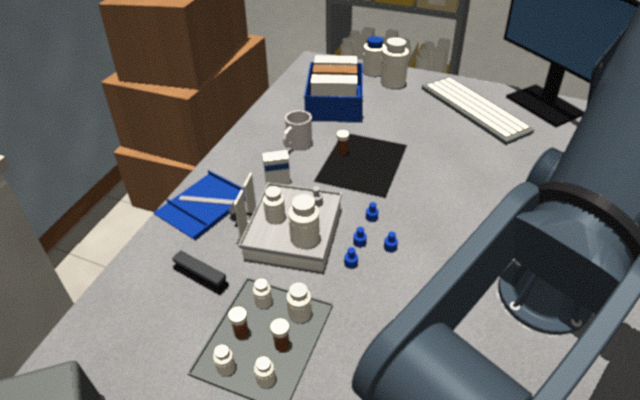

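View pics/top0.png

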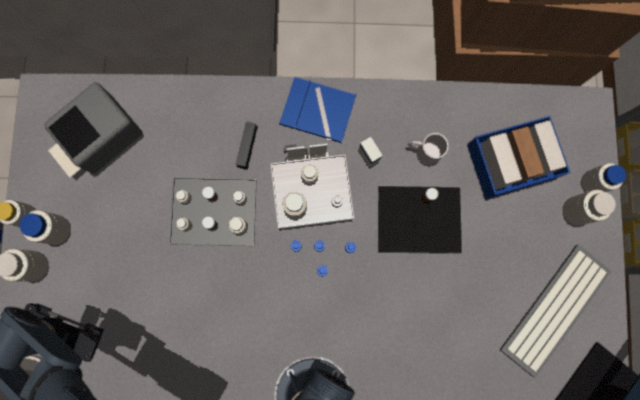

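Top view: tray left (+y) with small bottles at (182,196), (183,224), (238,197), medium_2 at (238,225) and vials at (209,193), (209,224). On the pan: large (294,204), medium_1 (310,173) and the grey weight (337,201). The four blue look-alikes at (296,246), (319,246), (350,248) and (322,271) are off the scale, so the grey one is the steel weight. Mat is on the right with a vial at (431,195). I'll confirm in an enlarged crop.

```bash
cat > h.py <<'E'
import numpy as np,cv2
from rig import robot,camera,camera_info
C={n:camera_info(n) for n in("side","top")}
def proj(n,P):
    c=C[n];return cv2.projectPoints(np.array(P,float).reshape(-1,3),c['rvec'],c['tvec'],c['camera_matrix'],c['dist'])[0][:,0]
def ray(n,uv):
    c=C[n];R=cv2.Rodrigues(c['rvec'])[0]
    p=cv2.undistortPoints(np.array([[uv]],float),c['camera_matrix'],c['dist'])[0,0]
    return -R.T@c['tvec'],R.T@np.array([p[0],p[1],1])
def plane(n,uv,z):
    o,d=ray(n,uv);return o+d*(z-o[2])/d[2]
def tri(us,ut):
    (a,d),(b,e)=ray("side",us),ray("top",ut)
    s=np.linalg.lstsq(np.c_[d,-e],b-a,rcond=None)[0];p,q=a+d*s[0],b+e*s[1]
    return (p+q)/2,np.linalg.norm(p-q)
E
python3 - <<'E'
from h import *
np.set_printoptions(precision=3,suppress=True)
s=cv2.imread('pics/side0.png');t=cv2.imread('pics/top0.png')
for n in C:print(n,ray(n,(320,200)))
a=cv2.resize(s[165:265,220:350],None,fx=4,fy=4,interpolation=cv2.INTER_CUBIC)
b=cv2.resize(t[135:235,165:360],None,fx=4,fy=4,interpolation=cv2.INTER_CUBIC)[:,:]
a2=cv2.resize(s[165:240,225:270],None,fx=6,fy=6,interpolation=cv2.INTER_CUBIC)
can=np.zeros((600,800,3),np.uint8)
can[:300,:390]=cv2.resize(s[165:265,220:350],(390,300),interpolation=cv2.INTER_CUBIC)
can[:300,400:580]=cv2.resize(s[170:245,225:270],(180,300),interpolation=cv2.INTER_CUBIC)
can[302:,:585]=cv2.resize(t[135:235,165:360],(585,298),interpolation=cv2.INTER_CUBIC)
cv2.imwrite('pics/crop1.png',can)
# white-ish blobs in top
tr=[plane("top",p,.01) for p in((174,178),(257,180),(255,245),(170,244))];print('tray',np.array(tr))
tr=[plane("top",p,.004) for p in((378,186),(462,187),(461,253),(378,252))];print('mat',np.array(tr))
E
```

```text
side (array([0.222, 0.762, 0.841]), array([ 0.273, -0.697, -0.663]))
top (array([0.333, 0.013, 1.536]), array([ 0.15 , -0.017, -0.989]))
tray [[0.621 0.426 0.01 ]
 [0.62  0.176 0.01 ]
 [0.426 0.175 0.01 ]
 [0.423 0.426 0.01 ]]
mat [[ 0.611 -0.187  0.004]
 [ 0.614 -0.444  0.004]
 [ 0.414 -0.437  0.004]
 [ 0.413 -0.188  0.004]]
```

View pics/crop1.png

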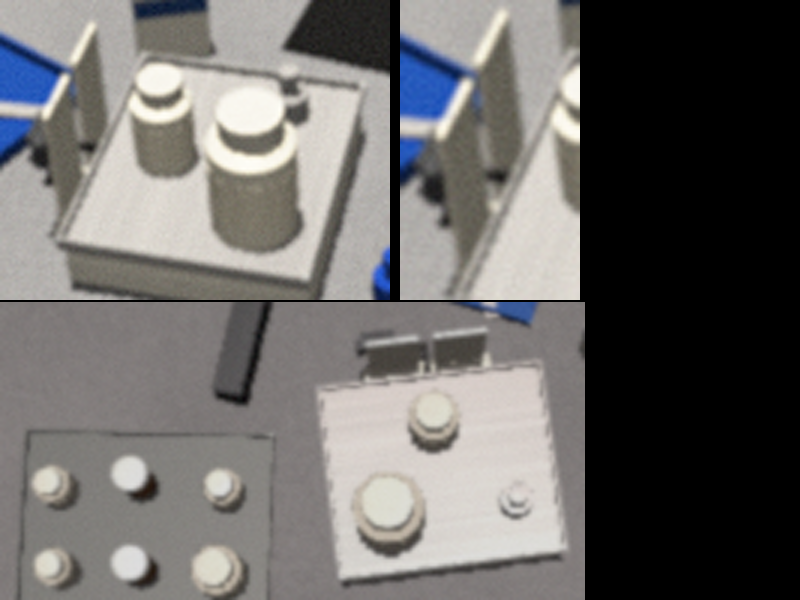

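Run:
```python
from h import *
np.set_printoptions(precision=4,suppress=True)
for k,s,t in(("large",(303.3,201.7),(294.3,202.1)),("med1",(273.3,191.7),(309.3,171.2)),("weight",(316.7,189),(337.3,199.1))):print(k,*tri(s,t))
for k,t,z in(("sA",(182.3,195.4),.066),("sB",(239,196.4),.066),("sC",(182.3,222.6),.066),("med2",(237,223.6),.084),("vial3",(431,195),.07),("v1",(208.5,193),.07),("v2",(208.5,223.5),.07)):print(k,plane("top",t,z))
c=[plane("top",(165+u/3,135+(v-302)/2.98),.061) for u,v in((318,385),(543,362),(566,551),(341,580))]
print(np.array(c),np.mean(c,0))
for a,b in((0,1),(1,2),(2,3),(3,0)):
    d=c[b]-c[a];print(np.linalg.norm(d),np.arctan2(d[1],d[0]))
print('mark ray at z', [plane("side",(232.5,216),z) for z in(.04,.08)], plane("top",(291,148),.06))
```

```text
large [0.5348 0.0584 0.1556] 0.0003931775007587846
med1 [0.6257 0.0197 0.1256] 0.0015555138953386222
weight [ 0.5537 -0.061   0.0904] 0.0031909515108032934
sA [0.5603 0.3835 0.066 ]
sB [0.5608 0.2202 0.066 ]
sC [0.4818 0.3791 0.066 ]
med2 [0.4806 0.2202 0.084 ]
vial3 [ 0.5763 -0.3324  0.07  ]
v1 [0.5682 0.3075 0.07  ]
v2 [0.4805 0.3032 0.07  ]
[[ 0.6622  0.132   0.061 ]
 [ 0.6902 -0.0858  0.061 ]
 [ 0.5044 -0.1098  0.061 ]
 [ 0.472   0.1041  0.061 ]] [0.5822 0.0101 0.061 ]
0.21959526174979432 -1.4428734750939356
0.1873606437903991 -3.0126490858180794
0.2163697647260382 1.721062167577121
0.1922258269166763 0.14597938609345365
mark ray at z [array([0.7277, 0.0457, 0.04  ]), array([0.7024, 0.0815, 0.08  ])] [0.7081 0.0752 0.06  ]
```

```bash
cat > plan.py <<'E'
import sys
from h import *
from scipy.spatial.transform import Rotation as Ro
np.set_printoptions(precision=3,suppress=True)
# args: x y z ; prints delta in tool axes (cm), rot needed to set jaws along world y
def st():
    o=robot.get_obs();R=Ro.from_quat(o['tool_rot']).as_matrix()
    print('t',round(o['time'],2),'p',o['position'],'F',o['ft_force'],'w',round(o['grip_width'],4),'q6',round(o['q'][5],2))
    return o,R
if __name__=="__main__":
    o,R=st()
    if len(sys.argv)>3:print('tool cm',R.T@(np.array([float(a) for a in sys.argv[1:4]])-o['position'])*100)
    print('x',R[:,0],'y',R[:,1],'z',R[:,2],'yawY',np.arctan2(R[1,1],R[0,1]))
E
python3 plan.py .554 -.061 .234
```

```text
t 0.1 p [0.196 0.593 0.233] F [-0.479 -0.665  0.522] w 0.0869 q6 -0.18
tool cm [ -0.053 -50.869  54.535]
x [-0.001 -0.002 -1.   ] y [ 0.313  0.95  -0.002] z [ 0.95  -0.313 -0.   ] yawY 1.2520458547894657
```

```bash
python3 -m inch '[[[0,0,0,-0.106,1],[0,0,0,-0.106,1],[0,0,0,-0.107,1],[0,-3.4,1.9,0,1],[0,-3.4,1.9,0,1],[0,-3.4,1.9,0,1],[0,-3.4,1.9,0,1],[0,-3.4,1.9,0,1]]]' 10; python3 plan.py .554 -.061 .18
```

```text
time: 0.77
position: [0.2913, 0.4244, 0.2282]
tool_rot: [-0.011, 0.709, 0.01, 0.705]
ft_force: [0.6, 0.7, -0.1]
grip_width: 0.0867
t 0.77 p [0.291 0.424 0.228] F [ 0.637  0.665 -0.148] w 0.0867 q6 -0.85
tool cm [  4.799 -49.298  24.814]
x [-0.004 -0.002 -1.   ] y [-0.03   1.    -0.002] z [ 1.     0.03  -0.004] yawY 1.6009738302671161
```

```bash
python3 -m inch '[[[0,-3.4,1.7,0,1],[0,-3.4,1.7,0,1],[0,-3.4,1.7,0,1],[0,-3.4,1.7,0,1],[0,-3.4,1.7,0,1],[0,-3.4,1.7,0,1],[0,-3.4,1.7,0,1],[0,-3.4,1.7,0,1]]]' >/dev/null; python3 -m inch '[[[0,-3.4,1.7,0,0.5],[0,-3.4,1.7,0,0.5],[0,-3.4,1.7,0,0.5],[0,-3.4,1.7,0,0.5],[0,-3.4,1.7,0,0.5],[0,-3,1.6,0,0.5]]]'>/dev/null; python3 plan.py .554 -.061 .084
```

```text
t 1.93 p [ 0.547 -0.066  0.225] F [ 0.624 -0.372 -0.467] w 0.055 q6 -1.92
tool cm [14.077  0.53   0.832]
x [-0.011 -0.002 -1.   ] y [-0.03   1.    -0.002] z [ 0.999  0.03  -0.011] yawY 1.6005288126606476
```

```bash
python3 -m inch '[[[0.5,0.1,0.1,0.121,0.5],[0.5,0,0,0.121,0.5],[0.5,0,0,0.121,0.5],[0.5,0,0,0.121,0.5],[0.5,0,0,0.121,0.5],[0.5,0,0,0.121,0.5],[0.5,0,0,0.121,0.5]]]' >/dev/null; python3 -m inch '[[[0.5,0,0,0.121,0.5],[0.5,0,0,0.121,0.5],[0.5,0,0,0.121,0.5],[0.5,0,0,0.121,0.5],[0.5,0,0,0.121,0.5],[0.5,0,0,0.121,0.5]]]'>/dev/null; python3 plan.py .554 -.061 .084
```

```text
t 3.02 p [ 0.551 -0.077  0.152] F [ 0.301  0.835 -0.776] w 0.0436 q6 -0.3
tool cm [ 6.84   0.35  -1.605]
x [-0.013 -0.003 -1.   ] y [ 1.    -0.026 -0.013] z [-0.026 -1.     0.004] yawY -0.026380574235137608
```

```bash
python3 -m inch '[[[0,0.35,-1.6,0,0.5],[1.5,0,0,0,0.5],[1.5,0,0,0,0.5],[0,0,0,0,0.5]]]'>/dev/null; python3 plan.py .554 -.061 .084
python3 - <<'E'
from h import *
s=camera("side")[:,:,::-1];t=camera("top")[:,:,::-1]
can=np.zeros((600,800,3),np.uint8)
can[:,:400]=cv2.resize(s[150:240,260:320],(400,600),interpolation=cv2.INTER_CUBIC)
can[:,400:]=cv2.resize(s[160:250,210:270],(400,600),interpolation=cv2.INTER_CUBIC)
cv2.imwrite('pics/crop2.png',can)
E
```

```text
t 3.35 p [ 0.554 -0.06   0.12 ] F [ 0.032  1.039 -0.206] w 0.0433 q6 -0.27
tool cm [3.562 0.101 0.068]
x [-0.016 -0.002 -1.   ] y [ 0.999 -0.032 -0.016] z [-0.032 -0.999  0.003] yawY -0.032290066287637115
```

View pics/crop2.png

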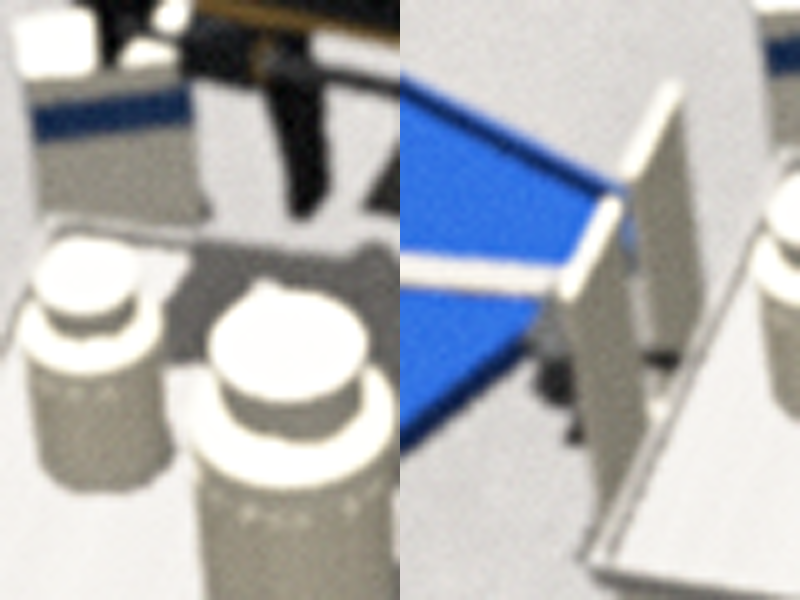

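```bash
python3 -m inch '[[[1.2,0,0,0,0.5],[1.2,0,0,0,0.5],[1.0,0,0,0,0.5],[0,0,0,0,0.5],[0,0,0,0,0.1],[0,0,0,0,0.1],[0,0,0,0,0.1],[0,0,0,0,0.1]]]' 15 >/dev/null;python3 plan.py; python3 -m inch '[[[0,0,0,0,0.1],[0,0,0,0,0.1],[-1,0,0,0,0.1],[-1,0,0,0,0.1]]]'>/dev/null; python3 plan.py .554 -.061 .15
```

```text
t 4.12 p [ 0.559 -0.063  0.092] F [0.641 0.156 0.467] w 0.0247 q6 -0.27
x [-0.003 -0.007 -1.   ] y [ 0.999 -0.033 -0.003] z [-0.033 -0.999  0.007] yawY -0.03316024653806288
t 4.45 p [ 0.557 -0.062  0.112] F [ 0.601  0.42  -0.688] w 0.0168 q6 -0.27
tool cm [-3.774 -0.363 -0.105]
x [-0.006 -0.006 -1.   ] y [ 0.999 -0.033 -0.006] z [-0.033 -0.999  0.006] yawY -0.033138464623514184
```

```bash
python3 -m inch '[[[-2,0,0,0,0.1],[-3,0,0,0,0.1],[0,-1.1,3.5,0,0.1],[0,-1.1,3.5,0,0.1],[0,-1.1,3.5,0,0.1],[0,-1.1,3.5,0,0.1],[0,-1.1,3.5,0,0.1],[0,-1.1,3.5,0,0.1]]]' >/dev/null;python3 plan.py; python3 -m inch '[[[0,-1.1,3.5,0,0.1],[0,-1.1,3.5,0,0.1],[0,-1.1,3.5,0,0.1]]]'>/dev/null; python3 plan.py .455 -.375 .052
python3 - <<'E'
from h import *
s=camera("side")[:,:,::-1];cv2.imwrite('pics/s3.png',s)
t=camera("top")[:,:,::-1];cv2.imwrite('pics/t3.png',t)
can=np.zeros((600,800,3),np.uint8)
can[:,:400]=cv2.resize(s[130:265,220:310],(400,600),interpolation=cv2.INTER_CUBIC)
can[:,400:]=cv2.resize(s[100:220,330:410],(400,600),interpolation=cv2.INTER_CUBIC)
cv2.imwrite('pics/crop3.png',can)
E
```

```text
t 5.12 p [ 0.489 -0.27   0.178] F [-0.175 -0.498 -0.809] w 0.0169 q6 -0.68
x [ 0.008 -0.011 -1.   ] y [ 1.    -0.017  0.008] z [-0.017 -1.     0.01 ] yawY -0.017260312715969194
t 5.37 p [ 0.452 -0.38   0.182] F [ 0.919 -0.363 -1.167] w 0.0171 q6 -0.87
tool cm [13.031  0.149 -0.651]
x [ 0.011 -0.013 -1.   ] y [ 1.    -0.017  0.011] z [-0.017 -1.     0.013] yawY -0.016964095133436125
```

View pics/crop3.png

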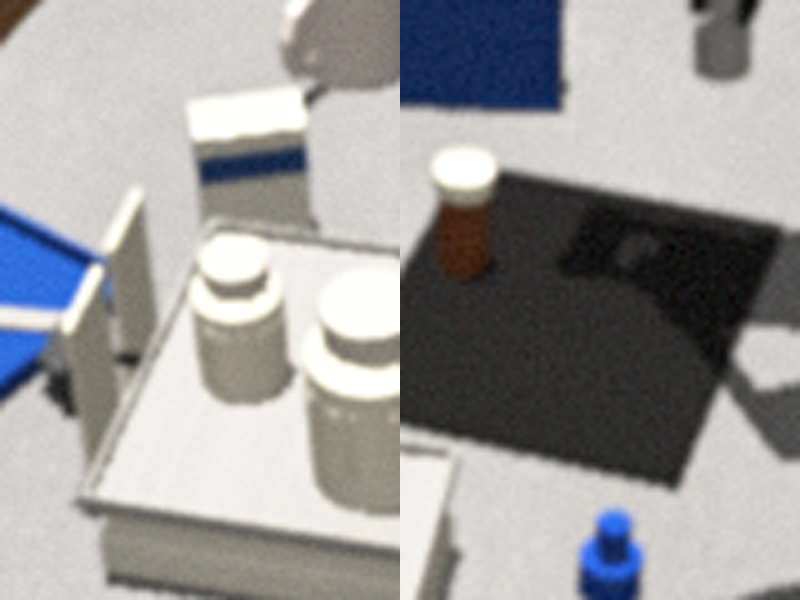

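```bash
python3 -m inch '[[[2.5,0.1,-0.4,0,0.1],[2.5,0,-0.2,0,0.1],[2.5,0,0,0,0.1],[2.5,0,0,0,0.1],[1.5,0,0,0,0.1],[0.3,0,0,0,0.1],[0.3,0,0,0,0.1]]]' >/dev/null;python3 plan.py .455 -.375 .050;  python3 -m inch '[[[0.3,0,0,0,0.1],[0.2,0,0,0,0.1],[0,0,0,0,0.1]]]'>/dev/null; python3 plan.py .455 -.375 .050
```

```text
t 6.05 p [ 0.457 -0.386  0.066] F [-0.799 -0.024  0.155] w 0.0171 q6 -0.86
tool cm [ 1.605 -0.312 -1.115]
x [ 0.022 -0.029 -0.999] y [ 0.999 -0.028  0.023] z [-0.029 -0.999  0.028] yawY -0.028439815339086388
t 6.3 p [ 0.459 -0.386  0.063] F [ 0.863 -0.264 -0.871] w 0.0169 q6 -0.86
tool cm [ 1.295 -0.437 -1.109]
x [ 0.024 -0.03  -0.999] y [ 0.999 -0.027  0.025] z [-0.028 -0.999  0.03 ] yawY -0.02735342975163447
```

```bash
python3 -m inch '[[[0.5,0,0,0,0.1],[0.5,0,0,0,0.1],[0.3,0,0,0,0.1],[0,0,0,0,0.1]]]'>/dev/null; python3 plan.py .455 -.375 .050;  python3 -m inch '[[[0.3,0,0,0,0.1],[0.3,0,0,0,0.1]]]'>/dev/null; python3 plan.py .455 -.375 .050
```

```text
t 6.63 p [ 0.461 -0.388  0.052] F [-0.468 -0.868 -1.306] w 0.0168 q6 -0.86
tool cm [ 0.171 -0.603 -1.259]
x [ 0.028 -0.035 -0.999] y [ 0.999 -0.027  0.029] z [-0.028 -0.999  0.034] yawY -0.026923055481759318
t 6.8 p [ 0.46  -0.389  0.048] F [-8.787  1.685 22.496] w 0.0169 q6 -0.86
tool cm [-0.274 -0.555 -1.34 ]
x [ 0.027 -0.036 -0.999] y [ 0.999 -0.026  0.028] z [-0.027 -0.999  0.036] yawY -0.02559205292258214
```

```bash
python3 -m inch '[[[-0.15,0,0,0,0.1],[0,0,0,0,0.5],[0,0,0,0,0.5],[0,0,0,0,0.5],[0,0,0,0,0.5],[-2,0,0,0,0.5],[-3,0,0,0,0.7],[-3,0,0,0,1]]]'>/dev/null; python3 -m inch '[[[-3,0,0,0,1],[-3,0,0,0,1],[-3,0,0,0,1],[0,0.5,-3.9,0,1],[0,0.5,-3.9,0,1],[0,0.5,-3.9,0,1],[0,0.5,-3.9,0,1],[0,0.5,-3.9,0,1]]]'>/dev/null; python3 plan.py .535 .058 .21
```

```text
t 8.13 p [ 0.489 -0.193  0.22 ] F [0.978 0.341 0.78 ] w 0.0865 q6 -0.53
tool cm [  0.09    3.526 -25.296]
x [ 0.035 -0.044 -0.998] y [ 0.999 -0.04   0.037] z [-0.041 -0.998  0.042] yawY -0.03973309529359783
```

```bash
python3 -m inch '[[[0,0.5,-3.6,0,1],[0,0.5,-3.6,0,1],[0,0.5,-3.6,0,1],[0,0.5,-3.6,0,1],[0,0.5,-3.6,0,1],[0,0.5,-3.6,0,1],[0,0.5,-3.6,0,1]]]'>/dev/null; python3 -m inch '[[[0,0,0,0,1]]]'>/dev/null; python3 plan.py .535 .058 .117
```

```text
t 8.8 p [0.535 0.077 0.21 ] F [-0.683 -0.217 -0.107] w 0.0868 q6 0.02
tool cm [ 9.397 -0.267  1.513]
x [ 0.037 -0.04  -0.999] y [ 0.999 -0.035  0.038] z [-0.037 -0.999  0.039] yawY -0.03530679497047999
```

```bash
python3 -m inch '[[[0,-0.3,1.5,0,1],[2,0,0,0,1],[2,0,0,0,1],[2,0,0,0,1],[0,0,0,0,1]]]'>/dev/null; python3 plan.py .535 .058 .117;python3 -m inch '[[[1.2,0,0,0,1],[1,0,0,0,1],[0.5,0,0,0,1],[0,0,0,0,1]]]' >/dev/null; python3 plan.py .535 .058 .117
```

```text
t 9.22 p [0.535 0.062 0.15 ] F [-1.157  0.125 -0.61 ] w 0.0872 q6 -0.01
tool cm [ 3.329 -0.117  0.301]
x [ 0.043 -0.041 -0.998] y [ 0.999 -0.025  0.044] z [-0.027 -0.999  0.04 ] yawY -0.024903033033060712
t 9.55 p [0.537 0.06  0.123] F [0.079 0.832 0.625] w 0.0869 q6 -0.01
tool cm [ 0.598 -0.176  0.151]
x [ 0.043 -0.041 -0.998] y [ 0.999 -0.026  0.044] z [-0.028 -0.999  0.04 ] yawY -0.025977457601563732
```

```bash
python3 -m inch '[[[0.5,-0.2,0.1,0,1],[0,0,0,0,1],[0,0,0,0,0.6],[0,0,0,0,0.6],[0,0,0,0,0.6],[0,0,0,0,0.6],[0,0,0,0,0.6]]]' 20 >/dev/null; python3 plan.py;python3 -m inch '[[[-1.5,0,0,0,0.6],[-1.5,0,0,0,0.6],[-1.5,0,0,0,0.6],[-2,0,0,0,0.6],[-2,0,0,0,0.6],[-2,0,0,0,0.6],[0,0,0,0,0.6]]]' >/dev/null; python3 plan.py .47 -.25 .22
```

```text
t 10.13 p [0.536 0.058 0.12 ] F [-0.696 -0.127  0.739] w 0.0658 q6 -0.01
x [ 0.047 -0.042 -0.998] y [ 0.998 -0.026  0.048] z [-0.028 -0.999  0.04 ] yawY -0.025957851994820928
t 10.72 p [0.526 0.063 0.224] F [ 0.769  0.225 -3.82 ] w 0.0659 q6 -0.02
tool cm [ 1.46  -4.83  31.419]
x [ 0.033 -0.04  -0.999] y [ 0.999 -0.026  0.034] z [-0.027 -0.999  0.039] yawY -0.026142081166859794
```

```bash
python3 -m inch '[[[0,-0.5,3.9,0,0.6],[0,-0.6,3.9,0,0.6],[0,-0.6,3.9,0,0.6],[0,-0.6,3.9,0,0.6],[0,-0.6,3.9,0,0.6],[0,-0.6,3.9,0,0.6],[0,-0.6,3.9,0,0.6],[0,-0.6,3.5,0,0.6]]]' >/dev/null; python3 -m inch '[[[2,0,0,0,0.6],[2.5,0,0,0,0.6],[2.5,0,0,0,0.6],[2.5,0,0,0,0.6],[2,0,0,0,0.6],[0,0,0,0,0.6]]]' >/dev/null; python3 plan.py .47 -.25 .069
```

```text
t 11.88 p [ 0.465 -0.259  0.097] F [-0.643  1.306 -4.158] w 0.0659 q6 -0.68
tool cm [ 2.825  0.388 -1.02 ]
x [ 0.021 -0.032 -0.999] y [ 0.999 -0.024  0.022] z [-0.025 -0.999  0.031] yawY -0.024000258785361373
```

Run:
```python
from h import *
s=camera("side")[:,:,::-1];cv2.imwrite('pics/s4.png',s)
t=camera("top")[:,:,::-1];cv2.imwrite('pics/t4.png',t)
can=np.zeros((600,800,3),np.uint8)
can[:,:400]=cv2.resize(s[150:240,220:280],(400,600),interpolation=cv2.INTER_CUBIC)
can[:300,400:]=cv2.resize(t[130:235,260:400],(400,300),interpolation=cv2.INTER_CUBIC)
can[300:,400:]=cv2.resize(s[110:215,310:450],(400,300),interpolation=cv2.INTER_CUBIC)
cv2.imwrite('pics/crop4.png',can)
```

```text
(no output)
```

View pics/crop4.png

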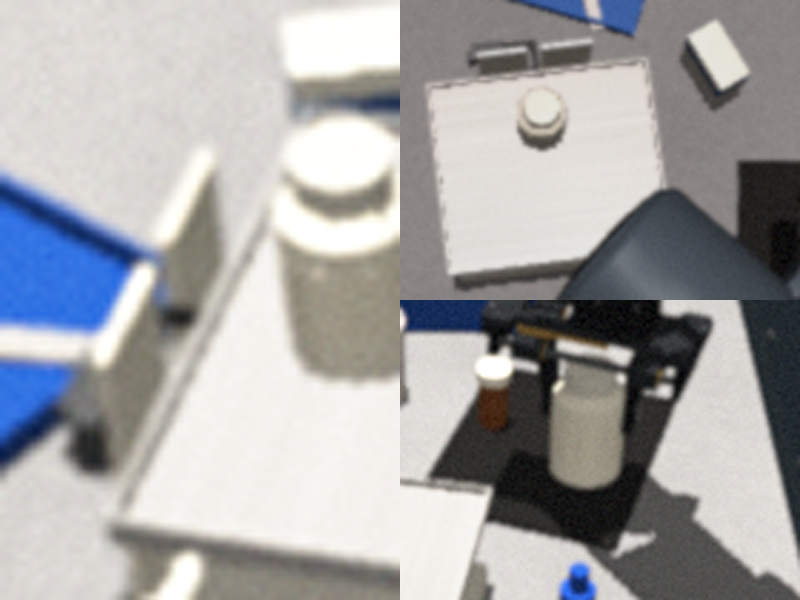

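```bash
python3 -m inch '[[[1,0.3,-0.9,0,0.6],[0.8,0,0,0,0.6],[0.5,0,0,0,0.6],[0,0,0,0,0.6]]]' >/dev/null; python3 plan.py .47 -.25 .069; python3 -m inch '[[[0.3,0,0,0,0.6],[0.3,0,0,0,0.6],[0,0,0,0,0.6]]]' >/dev/null; python3 plan.py .47 -.25 .069
python3 - <<'E'
from h import *
np.set_printoptions(precision=2,suppress=True)
# pan frame: centre, yaw .135 ; far side of board local x ~ .118
y=.135;X=np.array([np.cos(y),np.sin(y),0]);Y=np.array([-np.sin(y),np.cos(y),0])
c=np.array([.5822,.0101,0])
for ly in(-.06,-.025,0,.025,.05,.06):
  for z in(.02,.05,.08,.11):
    P=c+X*.12+Y*ly+[0,0,z];print(ly,z,proj("side",P)[0],proj("top",P)[0])
E
```

```text
t 12.32 p [ 0.474 -0.252  0.079] F [-0.44   1.312 -4.341] w 0.0661 q6 -0.65
tool cm [ 0.945 -0.394 -0.234]
x [ 0.031 -0.04  -0.999] y [ 0.999 -0.022  0.032] z [-0.023 -0.999  0.039] yawY -0.022049908490214733
t 12.57 p [ 0.475 -0.253  0.073] F [-0.048  0.379 -4.26 ] w 0.0661 q6 -0.65
tool cm [ 0.417 -0.517 -0.267]
x [ 0.034 -0.042 -0.999] y [ 0.999 -0.021  0.034] z [-0.022 -0.999  0.041] yawY -0.020864755116349054
-0.06 0.02 [254.9  203.31] [327.63 151.76]
-0.06 0.05 [253.71 194.29] [327.98 149.31]
-0.06 0.08 [252.48 184.97] [328.35 146.75]
-0.06 0.11 [251.22 175.35] [328.73 144.09]
-0.025 0.02 [250.34 212.57] [316.04 153.03]
-0.025 0.05 [249.04 203.52] [316.17 150.59]
-0.025 0.08 [247.7  194.16] [316.31 148.06]
-0.025 0.11 [246.33 184.48] [316.45 145.43]
0 0.02 [246.98 219.42] [307.75 153.93]
0 0.05 [245.59 210.35] [307.72 151.51]
0 0.08 [244.17 200.96] [307.69 149.  ]
0 0.11 [242.7  191.24] [307.66 146.38]
0.025 0.02 [243.52 226.47] [299.46 154.84]
0.025 0.05 [242.04 217.39] [299.26 152.44]
0.025 0.08 [240.53 207.98] [299.06 149.94]
0.025 0.11 [238.97 198.23] [298.86 147.34]
0.05 0.02 [239.95 233.74] [291.15 155.76]
0.05 0.05 [238.39 224.64] [290.8  153.37]
0.05 0.08 [236.78 215.22] [290.43 150.89]
0.05 0.11 [235.12 205.44] [290.05 148.31]
0.06 0.02 [238.5  236.71] [287.83 156.12]
0.06 0.05 [236.9  227.61] [287.41 153.74]
0.06 0.08 [235.25 218.18] [286.98 151.27]
0.06 0.11 [233.55 208.39] [286.52 148.7 ]
```

```bash
python3 -m inch '[[[0.4,0,0,0,0.6],[0.3,0,0,0,0.6],[0,0,0,0,0.6]]]' >/dev/null; python3 plan.py .47 -.25 .069 |head -2; python3 -m inch '[[[0.3,0,0,0,0.6],[0,0,0,0,0.6]]]' >/dev/null; python3 plan.py .47 -.25 .069 | head -2
```

```text
t 12.82 p [ 0.476 -0.253  0.067] F [-0.986 -0.097 -1.21 ] w 0.0657 q6 -0.65
tool cm [-0.236 -0.587 -0.308]
t 12.98 p [ 0.475 -0.253  0.066] F [ 0.02   0.328 -4.891] w 0.0653 q6 -0.65
tool cm [-0.304 -0.543 -0.24 ]
```

```bash
python3 -m inch '[[[0.4,0,0,0,0.6],[0,0,0,0,0.6]]]' >/dev/null; python3 plan.py .47 -.25 .069|head -2; python3 -m inch '[[[0.3,0,0,0,0.6],[0,0,0,0,0.6]]]' >/dev/null; python3 plan.py .47 -.25 .069
```

```text
t 13.15 p [ 0.476 -0.253  0.065] F [ 0.01  -0.214 -3.125] w 0.0657 q6 -0.65
tool cm [-0.417 -0.623 -0.314]
t 13.32 p [ 0.477 -0.254  0.064] F [ 0.158 -0.483 -3.984] w 0.0657 q6 -0.65
tool cm [-0.508 -0.718 -0.395]
x [ 0.039 -0.047 -0.998] y [ 0.999 -0.019  0.04 ] z [-0.021 -0.999  0.047] yawY -0.01868154812271573
```

```bash
python3 -m inch '[[[0.4,0,0,0,0.6],[0.4,0,0,0,0.6]]]' >/dev/null; python3 plan.py .47 -.25 .069|head -2; python3 -m inch '[[[0.4,0,0,0,0.6]]]' >/dev/null; python3 plan.py .47 -.25 .069|head -1
```

```text
t 13.48 p [ 0.478 -0.255  0.061] F [-7.39   4.827 30.867] w 0.0659 q6 -0.65
tool cm [-0.868 -0.762 -0.492]
t 13.57 p [ 0.478 -0.256  0.06 ] F [-4.981  3.747 31.449] w 0.0658 q6 -0.65
```

```bash
python3 -m inch '[[[-0.3,0,0,0,0.6],[0,0,0,0,1],[0,0,0,0,1],[0,0,0,0,1],[0,0,0,0,1],[-2,0,0,0,1],[-3,0,0,0,1],[-3,0,0,0,1]]]'>/dev/null; python3 -m inch '[[[-3,0,0,0,1],[-3,0,0,0,1],[-3,0,0,0,1],[0,0,0,0,1]]]'>/dev/null; python3 plan.py
python3 - <<'E'
from h import *
s=np.mean([camera("side") for _ in range(6)],0)[:,:,::-1];np.save('s5.npy',s);cv2.imwrite('pics/s5.png',s)
t=np.mean([camera("top") for _ in range(4)],0)[:,:,::-1];np.save('t5.npy',t);cv2.imwrite('pics/t5.png',t)
s,t=[a.clip(0,255).astype(np.uint8) for a in(s,t)]
can=np.zeros((600,800,3),np.uint8)
can[:,:400]=cv2.resize(s[175:235,220:260],(400,600),interpolation=cv2.INTER_CUBIC)
can[:300,400:]=cv2.resize(t[135:165,275:315],(400,300),interpolation=cv2.INTER_CUBIC)
can[300:,400:]=cv2.resize(s[110:215,310:450],(400,300),interpolation=cv2.INTER_CUBIC)
cv2.imwrite('pics/crop5.png',can)
E
```

```text
t 14.57 p [ 0.471 -0.248  0.234] F [ 0.463 -0.175  0.624] w 0.087 q6 -0.66
x [ 0.037 -0.048 -0.998] y [ 0.999 -0.017  0.037] z [-0.019 -0.999  0.047] yawY -0.016800512826637873[ WARN:0@12.442] global loadsave.cpp:1063 imwrite_ Unsupported depth image for selected encoder is fallbacked to CV_8U.
```

View pics/crop5.png

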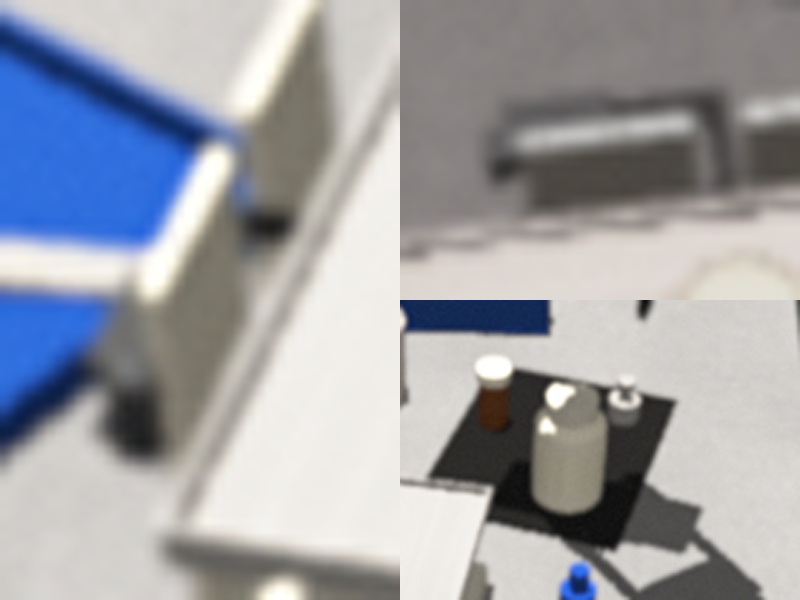

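```bash
cat >> h.py <<'E'
yw=.135;X=np.array([np.cos(yw),np.sin(yw),0]);Y=np.array([-np.sin(yw),np.cos(yw),0]);CP=np.array([.5822,.0101,0])
def cut(n,uv,axis,val):  # ray with plane local x (0) or y (1)=val -> local xyz
    o,d=ray(n,uv);N=(X,Y)[axis];s=(val-(o-CP)@N)/(d@N);P=o+s*d;return np.array([(P-CP)@X,(P-CP)@Y,P[2]])
E
python3 - <<'E'
from h import *
np.set_printoptions(precision=4,suppress=True)
for nm,uv in(("grey top",(232,205)),("grey mid",(231.5,209.5)),("dark top",(232.5,213.5)),("dark mid",(233,216)),("dark bot",(233.5,220.5))):
    for ly in(.06,.07):print(nm,cut("side",uv,1,ly))
    print(nm,'lx .125',cut("side",uv,0,.125))
for uv in((246.5,197.5),(245,197),(249,198)):
    for lx in(.09,.1,.11,.12):print('stub',uv,cut("side",uv,0,lx))
for uv in((285,146),(285,152),(297,145),(306.5,145),(306.5,153)):print('top',uv,cut("top",uv,0,.125),[ (lambda P:((P-CP)@X,(P-CP)@Y))(plane("top",uv,z)) for z in(.06,.1)])
s=np.load('s5.npy').mean(2).round().astype(int);print(s[200:224,224:244])
print(s[190:204,240:254])
t=np.load('t5.npy').mean(2).round().astype(int);print(t[141:157,281:311])
E
```

```text
grey top [0.1223 0.06   0.1197]
grey top [0.1172 0.07   0.1295]
grey top lx .125 [0.125  0.0549 0.1146]
grey mid [0.1255 0.06   0.1056]
grey mid [0.1203 0.07   0.1156]
grey mid lx .125 [0.125  0.061  0.1065]
dark top [0.1248 0.06   0.0935]
dark top [0.1196 0.07   0.1037]
dark top lx .125 [0.125  0.0596 0.0931]
dark mid [0.1247 0.06   0.0858]
dark mid [0.1195 0.07   0.0961]
dark mid lx .125 [0.125  0.0593 0.0851]
dark bot [0.1254 0.06   0.0716]
dark bot [0.1202 0.07   0.0821]
dark bot lx .125 [0.125  0.0608 0.0724]
stub (246.5, 197.5) [0.09   0.049  0.1384]
stub (246.5, 197.5) [0.1    0.0275 0.1181]
stub (246.5, 197.5) [0.11   0.0059 0.0978]
stub (246.5, 197.5) [ 0.12   -0.0156  0.0775]
stub (245, 197) [0.09   0.0562 0.146 ]
stub (245, 197) [0.1    0.0349 0.1259]
stub (245, 197) [0.11   0.0136 0.1058]
stub (245, 197) [ 0.12   -0.0077  0.0857]
stub (249, 198) [0.09   0.0364 0.1261]
stub (249, 198) [0.1    0.0145 0.1054]
stub (249, 198) [ 0.11   -0.0074  0.0848]
stub (249, 198) [ 0.12   -0.0293  0.0641]
top (285, 146) [0.125  0.0632 0.1224] [(np.float64(0.14141143350317686), np.float64(
[... 4967 characters left out ...]
 71  71  71  72  71  71
   71  71  71  71  75  91 112  93  79  90  93  78]
 [133 129 113  72  62  78  86  77  72  73  72  72  72  73  73  70  72  72
   70  72  70  72  74  90 112  95  75  85  92  79]
 [130 130 121 101 102 112 100  82  72  70  71  72  71  72  72  72  70  72
   71  72  72  71  74  88 106  91  81  95 110 103]
 [131 129 128 124 124 124 109  83  72  72  72  73  72  72  73  74  75  78
   84  92  94  97 105 111 122 121 118 127 141 142]
 [130 131 132 132 130 127 110  84  75  77  83  92  94  97 104 111 119 122
  126 134 135 139 149 157 168 167 152 143 136 140]
 [133 134 136 141 140 132 120 119 122 121 125 135 133 137 149 158 170 169
  155 150 151 158 160 154 152 148 142 139 136 155]]
```

Run:
```python
from h import *
can=np.zeros((600,800,3),np.uint8)
for i,f in enumerate(('side0','s3','s5')):
    im=cv2.imread(f'pics/{f}.png');can[:600,i*266:i*266+264]=cv2.resize(im[190:240,227:249],(264,600),interpolation=cv2.INTER_LANCZOS4)
    g=im.mean(2).round().astype(int);print(f);print(g[206:232,228:242])
cv2.imwrite('pics/crop6.png',cv2.LUT(can,(255*(np.arange(256)/255)**.7).astype(np.uint8)))
np.set_printoptions(precision=4,suppress=True)
for tu in((284.5,151),(285.5,151),(285,150)):
  for su in((233,217),(233,216.5)):
    P,e=tri(su,tu);print(P,e,(P-CP)@X,(P-CP)@Y)
# med1 cap now from top/side
```

```text
side0
[[101 105  97  93  89  98 103 106  95  96  91 100  95  91]
 [107 106 101  92  83  91 107 107  98  93  91  88  99  94]
 [100  97  94  89  89  91 101 108 101  94  97  94  93  98]
 [ 84  93  87  93  91  97  94 107 105  99  92  91  98  92]
 [ 69  81  86  88  98  94  94  98  98  97  92  88  89  95]
 [ 53  61  76  93 102  93  91  94 103 102  98  94  94  95]
 [ 42  58  68  83  93  89  81  84  99  96  91  96  92  95]
 [ 60  79  74  74  75  69  60  72  90  98  97  97  91  90]
 [103 110  98  62  49  46  45  55  85  95  97  94  93  98]
 [143 145 104  57  35  36  34  54  80  99  95  90  95  90]
 [164 141 100  44  33  31  29  43  82  97  97  89  96  90]
 [163 123  78  47  28  31  29  45  78  95  98  96  92  97]
 [160 128  91  49  35  32  35  37  74  93  97  97  95  96]
 [171 153 125  82  50  36  28  44  72  95 101  96  97  92]
 [173 171 153 121  85  70  54  59  81  98  99  95  91  90]
 [179 176 166 156 135 117 114  89  84  99 105  98  95  91]
 [174 174 172 169 164 158 152 113  87  88  99  98  94  96]
 [174 170 169 170 178 170 157 112  75  87 100  97  97  95]
 [174 169 171 175 173 166 144  9
[... 3322 characters left out ...]
166 182 192 200]
 [207 208 208 208 208 208 204 187 149 119 119 124 132 138]
 [208 208 208 208 209 210 208 188 151 115 100  99  99 102]
 [209 210 209 208 209 210 209 199 177 148 125 111 101  97]]
[0.6923 0.0927 0.0899] 0.0022668197304495236 0.120219707423061 0.06706212459649574
[0.692  0.0927 0.0915] 0.002445630161529345 0.11991066321734113 0.06705152542569329
[0.6935 0.0902 0.0872] 0.003245682984944293 0.12108500033342193 0.06439329687973301
[0.6932 0.0902 0.0887] 0.0034240665577177742 0.12077379267804922 0.06438569818449055
[0.6947 0.0911 0.0879] 7.936294785137335e-05 0.12239981193847255 0.0651058861376865
[0.6944 0.091  0.0895] 0.00026107336956247146 0.12208780936238219 0.06509699467293922
```

View pics/crop6.png

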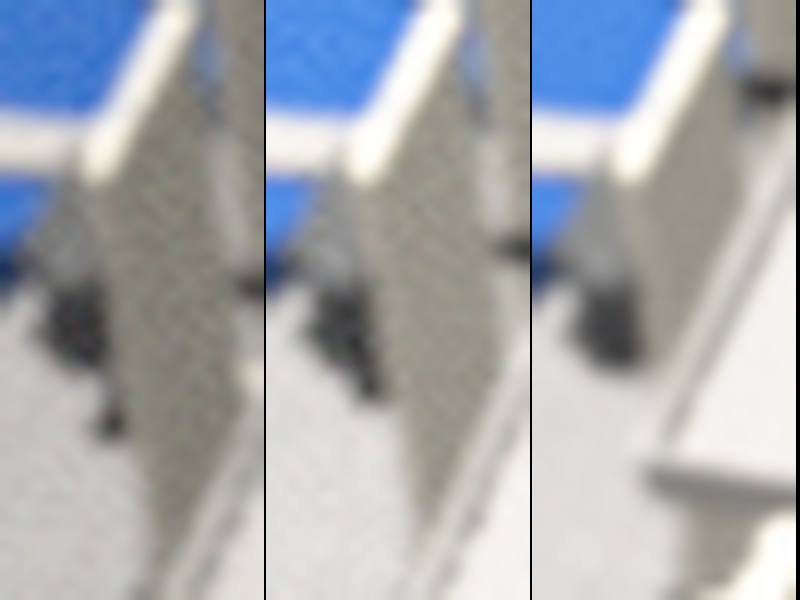

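Run:
```python
from h import *
np.set_printoptions(precision=4,suppress=True)
for lx in(.118,.122,.126):
  for nm,uv in(("tip69 bot",(236,226.5)),("tip69 mid",(235.8,225)),("tip59 bot",(235,222.9)),("mark bot",(233.3,220.4)),("mark top",(233,213.3)),("stub s5",(246.3,197.2))):print(lx,nm,cut("side",uv,0,lx))
# medium cap now
for f in('side0','s5'):
  g=cv2.imread(f'pics/{f}.png').min(2);print(f)
  for n,im,box in(("side",g,(262,180,292,212)),):
    x0,y0,x1,y1=box;m=(im[y0:y1,x0:x1]>(225 if f=='s5' else 200)).astype(np.uint8)
    k,l,s,c=cv2.connectedComponentsWithStats(m);i=1+s[1:,4].argmax() if k>1 else 0;print(s[1:],c[1:]+[x0,y0])
```

```text
0.118 tip69 bot [0.118  0.0674 0.0611]
0.118 tip69 mid [0.118  0.067  0.0656]
0.118 tip59 bot [0.118  0.0691 0.0742]
0.118 mark bot [0.118  0.0751 0.0876]
0.118 mark top [0.118  0.0706 0.1051]
0.118 stub s5 [ 0.118  -0.0104  0.0832]
0.122 tip69 bot [0.122  0.0596 0.0528]
0.122 tip69 mid [0.122  0.0593 0.0573]
0.122 tip59 bot [0.122  0.0614 0.066 ]
0.122 mark bot [0.122  0.0674 0.0796]
0.122 mark top [0.122  0.0628 0.0973]
0.122 stub s5 [ 0.122  -0.019   0.0751]
0.126 tip69 bot [0.126  0.0518 0.0444]
0.126 tip69 mid [0.126  0.0515 0.049 ]
0.126 tip59 bot [0.126  0.0536 0.0578]
0.126 mark bot [0.126  0.0597 0.0715]
0.126 mark top [0.126  0.0551 0.0894]
0.126 stub s5 [ 0.126  -0.0276  0.067 ]
side0
[[  1   7  29  25 361]
 [  0  26   1   6   6]] [[279.3435 196.6454]
 [262.     208.5   ]]
s5
[[  0   0  30  32 432]] [[280.3032 196.4097]]
```

Run:
```python
from h import *
np.set_printoptions(precision=4,suppress=True)
P0=CP+X*.125+Y*.06+[0,0,.08]
print('dlx10',proj("side",P0+X*.01)-proj("side",P0),'dly10',proj("side",P0+Y*.01)-proj("side",P0),proj("top",P0+X*.01)-proj("top",P0))
def L(P):return (P-CP)@X,(P-CP)@Y,P[2]
for a,b in(((233,213.3),(284,148.8)),((234,213.3),(284,148.8)),((233.5,220.8),(284,152.3)),((234.5,220.8),(284,152.3))):
    P,e=tri(a,b);print(a,b,np.array(L(P)),e)
# board calibration: left-board top left corner & lengths
for a,b in(((235,204.5),(286.5,148.6)),):
    P,e=tri(a,b);print('board corner',np.array(L(P)),e)
```

```text
dlx10 [[-4.1137 -0.6634]] dly10 [[-1.5604  2.9922]] [[-0.3686 -3.3548]]
(233, 213.3) (284, 148.8) [0.1213 0.067  0.1015] 0.0027348407027106684
(234, 213.3) (284, 148.8) [0.1202 0.0667 0.1017] 0.004915680287297695
(233.5, 220.8) (284, 152.3) [0.1193 0.0692 0.0802] 0.0028036025839154794
(234.5, 220.8) (284, 152.3) [0.1181 0.0689 0.0804] 0.0005963740951546736
board corner [0.1161 0.0596 0.1223] 0.00200010050823769
```

Large and weight stand on the mat, med1 is upright on the pan. Fork centre is at z≈0.09 m and pointer zero height ≈0.111 m, so the mark is at roughly 20–25 mm deflection. med1 alone gives about 14.5 mm, so I'll add one small bottle from the tray's far outer corner.

```bash
python3 -m inch '[[[0,0.5,-3.9,0,1],[0,0.5,-3.9,0,1],[0,0.5,-3.9,0,1],[0,0.5,-3.9,0,1],[0,0.5,-3.9,0,1],[0,0.5,-3.9,0,1],[0,0.5,-3.9,0,1],[0,0.5,-3.9,0,1]]]'>/dev/null; python3 -m inch '[[[0,0.5,-3.9,0,0.8],[0,0.5,-3.9,0,0.6],[0,0.5,-3.9,0,0.6],[0,0.5,-3.9,0,0.6],[0,0.5,-3.9,0,0.6],[0,0.5,-3.9,0,0.6],[0,0.5,-3.9,0,0.6],[0,0,-2,0,0.6]]]'>/dev/null; python3 plan.py .56 .383 .032;  python3 - <<'E'
from h import *
np.set_printoptions(precision=4,suppress=True)
# refine tray bottle caps from averaged top image: dump threshold blobs
g=np.load('t5.npy').min(2)[183:240,172:250]
k,l,s,c=cv2.connectedComponentsWithStats((g>200).astype(np.uint8))
for i in range(1,k):
    if s[i,4]>20:
        uv=c[i]+[172,183];print(uv,s[i,2:],plane("top",uv,.066))
E
```

```text
t 16.4 p [0.564 0.376 0.195] F [1.305 0.265 0.81 ] w 0.053 q6 0.5
tool cm [16.203 -0.78  -1.353]
x [ 0.023 -0.044 -0.999] y [ 0.999 -0.031  0.024] z [-0.032 -0.999  0.044] yawY -0.031405104074752895
[207.6092 191.977 ] [10 11 87] [0.5718 0.311  0.066 ]
[180.0244 194.5122] [ 7  8 41] [0.5627 0.3902 0.066 ]
[237.5686 195.4706] [ 8  8 51] [0.5634 0.2244 0.066 ]
[207.5778 221.8222] [10 11 90] [0.4857 0.3069 0.066 ]
[235.1915 223.1915] [11 11 94] [0.4834 0.2279 0.066 ]
[180.3846 222.1538] [ 7  7 39] [0.483  0.3847 0.066 ]
```

Run:
```python
from h import *
np.set_printoptions(precision=4,suppress=True)
print(proj("side",[[.5627,.3902,.066],[.56,.383,.066],[.483,.3847,.066]]))
im=cv2.imread('pics/s5.png');g=im.min(2)[330:380,205:285]
k,l,s,c=cv2.connectedComponentsWithStats((g>215).astype(np.uint8))
for i in range(1,k):
    if s[i,4]>15:print(c[i]+[205,330],s[i],plane("side",c[i]+[205,330],.066))
```

```text
[[221.2096 350.305 ]
 [224.4093 347.5793]
 [262.3222 362.2066]]
[278.0638 331.2979] [66  0 14  4 47] [0.4835 0.3158 0.066 ]
[221.3968 353.3846] [  8  14  19  20 247] [0.5593 0.3957 0.066 ]
[262.782  365.5188] [ 49  26  20  21 266] [0.4794 0.3904 0.066 ]
```

```bash
python3 -m inch '[[[2,-0.3,-2,0,0.6],[2.5,-0.2,-0.5,0,0.6],[2.5,0,0,0,0.6],[2,0,0,0,0.6],[0,0,0,0,0.6]]]'>/dev/null; python3 plan.py .562 .389 .032
```

```text
t 16.82 p [0.561 0.409 0.098] F [-0.838 -0.072  0.118] w 0.0521 q6 0.54
tool cm [ 6.687 -0.092  1.751]
x [ 0.027 -0.04  -0.999] y [ 0.999 -0.021  0.028] z [-0.022 -0.999  0.039] yawY -0.02117121156754682
```

```bash
python3 -m inch '[[[0,-0.1,1.6,0,0.6],[0,0,0,0,0.6],[1,0,0,0,0.6]]]'>/dev/null; python3 plan.py .562 .389 .032; python3 -m inch '[[[2,0,0,0,0.6],[1.5,0,0,0,0.6],[0.8,0,0,0,0.6],[0.5,0,0,0,0.6],[0,0,0,0,0.6]]]'>/dev/null; python3 plan.py .562 .389 .032
python3 - <<'E'
from h import *
s=camera("side")[:,:,::-1]
cv2.imwrite('pics/crop7.png',cv2.resize(s[270:395,170:330],(800,600),interpolation=cv2.INTER_CUBIC))
E
```

```text
t 17.07 p [0.561 0.394 0.088] F [ 0.709  0.667 -0.038] w 0.0518 q6 0.52
tool cm [ 5.655 -0.023  0.242]
x [ 0.027 -0.039 -0.999] y [ 0.999 -0.02   0.028] z [-0.022 -0.999  0.039] yawY -0.0204737024300695
t 17.48 p [0.565 0.393 0.04 ] F [0.019 0.254 0.813] w 0.0522 q6 0.53
tool cm [ 0.795 -0.313  0.408]
x [ 0.033 -0.036 -0.999] y [ 0.999 -0.023  0.033] z [-0.024 -0.999  0.035] yawY -0.022604073460818778
```

View pics/crop7.png

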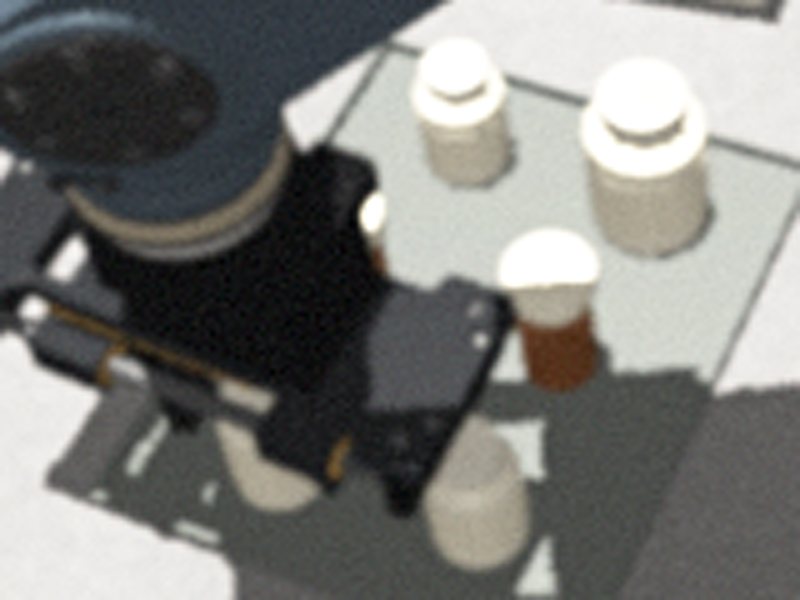

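```bash
python3 -m inch '[[[0.6,-0.2,0.3,0,0.6],[0.3,0,0,0,0.6],[0,0,0,0,0.3],[0,0,0,0,0.3],[0,0,0,0,0.3],[0,0,0,0,0.3],[0,0,0,0,0.3]]]' 12 >/dev/null; python3 plan.py .57 -.02 .2; python3 -m inch '[[[-2,0,0,0,0.3],[-3,0,0,0,0.3],[-3,0,0,0,0.3],[-3,0,0,0,0.3],[-3,0,0,0,0.3],[-3,0,0,0,0.3],[0,0,0,0,0.3]]]'>/dev/null; python3 plan.py .555 -.03 .2
```

```text
t 18.12 p [0.565 0.391 0.034] F [ 0.373  0.869 -0.591] w 0.0362 q6 0.53
tool cm [-15.195   2.055  41.613]
x [ 0.039 -0.033 -0.999] y [ 0.999 -0.022  0.04 ] z [-0.024 -0.999  0.032] yawY -0.022487652641042105
t 18.7 p [0.557 0.396 0.208] F [1.661 0.686 0.601] w 0.036 q6 0.52
tool cm [ 2.307  0.763 42.56 ]
x [ 0.031 -0.036 -0.999] y [ 0.999 -0.023  0.032] z [-0.024 -0.999  0.036] yawY -0.022712068504735623
```

```bash
python3 -m inch '[[[0,-0.2,3.9,0,0.3],[0,-0.2,3.9,0,0.3],[0,-0.2,3.9,0,0.3],[0,-0.2,3.9,0,0.3],[0,-0.2,3.9,0,0.3],[0,-0.2,3.9,0,0.3],[0,-0.2,3.9,0,0.3],[0,-0.2,3.9,0,0.3]]]' >/dev/null; python3 -m inch '[[[0,-0.2,3.9,0,0.3],[0,-0.1,2.5,0,0.3],[0,0,0,0,0.3],[0,0,0,0,0.3]]]'>/dev/null; python3 plan.py .53 0 .145
```

```text
t 19.7 p [0.528 0.009 0.219] F [-0.659  0.343 -0.363] w 0.0359 q6 -0.15
tool cm [ 7.44  -0.125  0.656]
x [ 0.041 -0.031 -0.999] y [ 0.999 -0.016  0.041] z [-0.017 -0.999  0.03 ] yawY -0.01625357757701819
```

```bash
python3 -m inch '[[[2,-0.1,0.5,0,0.3],[2,0,0,0,0.3],[2,0,0,0,0.3],[1.2,0,0,0,0.3],[0.5,0,0,0,0.3],[0,0,0,0,0.3]]]' >/dev/null; python3 plan.py .53 0 .123|head -2;  python3 -m inch '[[[0.4,0,0,0,0.3],[0.4,0,0,0,0.3],[0,0,0,0,0.3]]]'>/dev/null; python3 plan.py .53 0 .123|head -2; python3 -m inch '[[[0.4,0,0,0,0.3],[0.4,0,0,0,0.3],[0,0,0,0,0.3]]]'>/dev/null; python3 plan.py .53 0 .123
```

```text
t 20.2 p [0.532 0.006 0.14 ] F [ 0.027  0.041 -0.307] w 0.0358 q6 -0.15
tool cm [ 1.711 -0.278  0.559]
t 20.45 p [0.533 0.008 0.132] F [ 0.415  0.622 -0.093] w 0.0358 q6 -0.15
tool cm [ 0.939 -0.355  0.765]
t 20.7 p [0.535 0.008 0.125] F [-0.555  0.218 -0.17 ] w 0.036 q6 -0.15
tool cm [ 0.223 -0.469  0.791]
x [ 0.05  -0.03  -0.998] y [ 0.999 -0.009  0.051] z [-0.01  -1.     0.029] yawY -0.008960976265608826
```

```bash
python3 -m inch '[[[0.4,0,0,0,0.3],[0.2,0,0,0,0.3],[0,0,0,0,0.3]]]'>/dev/null; python3 plan.py|head -1; python3 -m inch '[[[0,0,0,0,0.44],[0,0,0,0,0.48],[0,0,0,0,0.55],[0,0,0,0,0.6],[-0.8,0,0,0,0.6],[-2,0,0,0,0.6],[-3,0,0,0,0.6],[-3,0,0,0,0.6]]]'>/dev/null;  python3 -m inch '[[[-2,0,3.5,0,0.6],[-1,0,3.9,0,0.6],[0,0,3.9,0,0.6],[0,0,3.9,0,0.6],[0,-0.3,3.9,0,0.6],[0,-0.3,3.9,0,0.6],[0,-0.3,3.9,0,0.6],[0,0,0,0,0.6]]]'>/dev/null;python3 plan.py
python3 - <<'E'
from h import *
s=np.mean([camera("side") for _ in range(6)],0)[:,:,::-1];np.save('s8.npy',s)
t=np.mean([camera("top") for _ in range(4)],0)[:,:,::-1];np.save('t8.npy',t)
s,t=[a.clip(0,255).astype(np.uint8) for a in(s,t)];cv2.imwrite('pics/s8.png',s);cv2.imwrite('pics/t8.png',t)
can=np.zeros((600,800,3),np.uint8)
can[:,:400]=cv2.resize(s[175:235,225:265],(400,600),interpolation=cv2.INTER_CUBIC)
can[:300,400:]=cv2.resize(t[135:165,275:315],(400,300),interpolation=cv2.INTER_CUBIC)
can[300:,400:]=cv2.resize(s[160:265,220:360],(400,300),interpolation=cv2.INTER_CUBIC)
cv2.imwrite('pics/crop8.png',can)
for a in('s5','s8'):print(np.load(a+'.npy').mean(2).round().astype(int)[190:206,241:252])
E
```

```text
t 20.95 p [0.535 0.008 0.119] F [-0.475  0.326  1.161] w 0.0359 q6 -0.15
t 22.28 p [ 0.519 -0.268  0.26 ] F [0.779 0.674 0.49 ] w 0.052 q6 -0.68
x [ 0.062 -0.039 -0.997] y [0.998 0.001 0.062] z [-0.001 -0.999  0.039] yawY 0.001414821208893658
[[242 224 157 123 124 123 117 116 116 113 115]
 [253 237 161 120 124 124 117 116 117 116 121]
 [251 216 144 123 127 124 117 114 114 117 135]
 [238 175 126 128 132 124 119 116 112 123 156]
 [206 139 119 123 127 120 115 113 115 136 172]
 [168 117 111 106 103  99  98 100 112 149 187]
 [136 110  98  80  64  64  64  73 105 162 189]
 [119 110  97  68  43  34  33  52 112 170 180]
 [114 112 102  76  58  51  52  84 142 178 168]
 [115 114 106  90  86  92  99 134 178 181 167]
 [115 116 111 106 113 122 139 172 191 179 180]
 [116 115 118 127 138 145 164 191 188 170 195]
 [117 116 122 138 157 167 184 195 175 166 208]
 [116 116 122 141 165 183 197 189 170 186 226]
 [116 116 118 140 173 199 201 181 179 214 236]
 [115 115 116 140 183 208 194 170 194 228 239]]
[[241 221 156 120 120 121 116 115 114 114 113]
 [252 235 158 116 124 120 116 114 114 116 114]
 [251 213 141 119 127 122 116 114 113 114 112]
 [237 173 127 124 129 124 114 116 113 112 116]
 [206 136 121 129 133 125 118 114 112 114 121]
 [167 118 117 126 131 126 119 116 113 114 134]
 [133 111 111 114 122 120 118 114 114 121 153]
 [118 110 105  95  98 106 105 103 106 127 169]
 [113 112 103  79  67  68  72  75  89 136 181]
 [111 115 106  77  47  38  38  40  81 148 184]
 [112 116 110  92  74  59  48  59 112 167 177]
 [116 115 117 121 121 111  98 109 153 183 169]
 [114 114 122 138 153 144 130 152 185 184 166]
 [116 113 121 141 158 155 149 175 193 178 177]
 [114 115 120 138 159 161 169 191 184 167 192]
 [114 115 115 136 162 173 188 197 173 165 206]]
```

View pics/crop8.png

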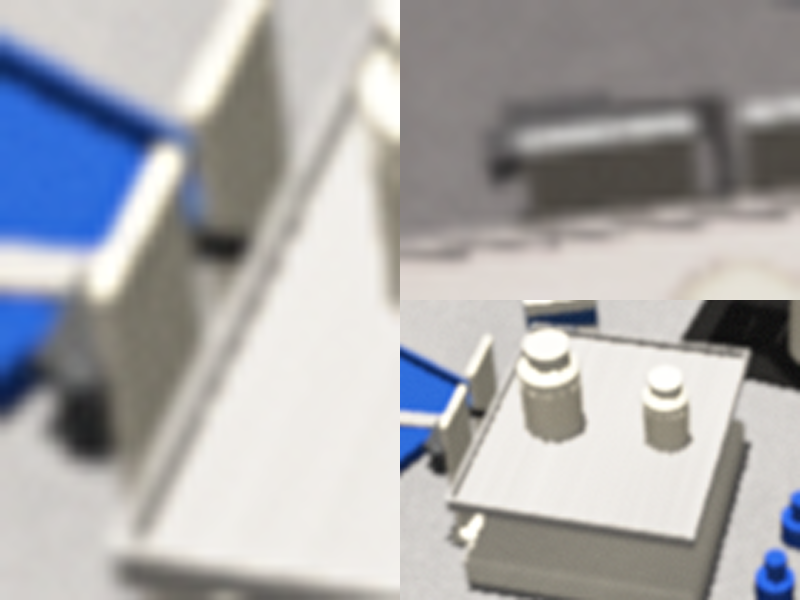

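Run:
```python
from h import *
np.set_printoptions(precision=3,suppress=True)
W=lambda lx,ly,z:CP+X*lx+Y*ly+np.array([0,0,z])
print('board TL proj side',proj("side",W(.114,.0595,.124)),'obs 235,204.5; top',proj("top",W(.114,.0595,.124)),proj("top",W(.114,.049,.124)),'obs col 286.2; row 148 at col 290')
print('right board right end top',proj("top",W(.114,-.0595,.124)))
t=(np.load('t5.npy')*4+np.load('t8.npy')*4).mean(2)/8
print(t.round().astype(int)[138:156,302:332])
for n in('side0','s3','s5','s8'):
    g=(cv2.imread(f'pics/{n}.png').mean(2))
    # darkest row centroid in stub columns
    sub=g[190:220,243:252];r,c=np.unravel_index(sub.argmin(),sub.shape);w=np.clip(85-g[190+r-2:190+r+3,243+c-1:243+c+2],0,None)
    rr=np.arange(190+r-2,190+r+3);print(n,243+c,(w.sum(1)*rr).sum()/w.sum())
```

```text
board TL proj side [[235.367 203.949]] obs 235,204.5; top [[286.711 149.515]] [[290.45  149.105]] obs col 286.2; row 148 at col 290
right board right end top [[328.995 144.903]]
[[131 131 130 131 132 133 133 133 133 133 132 131 131 134 134 133 134 132
  132 128 121 117 110  98 122 141 128 121 114  98]
 [132 130 129 131 132 133 133 134 132 132 132 131 131 133 134 134 135 134
  133 132 130 131 129 126 144 172 173 167 151 108]
 [131 130 128 129 131 132 133 132 131 130 132 132 132 132 132 132 133 134
  135 134 132 131 131 130 134 147 147 135 126 113]
 [129 129 128 129 131 132 133 132 130 130 131 132 133 131 130 132 133 135
  135 133 132 131 132 130 130 132 131 125 126 127]
 [130 130 129 129 130 133 132 133 131 130 130 133 132 132 130 132 135 137
  136 134 133 133 134 139 141 136 132 132 133 134]
 [129 126 123 121 121 125 131 133 132 132 132 133 134 133 135 140 146 149
  150 153 154 158 162 172 172 151 136 133 134 134]
 [111 105  99  93  96 111 128 136 143 145 145 153 159 160 163 173 183 184
  183 187 190 196 197 198 190 164 141 134 135 135]
 [ 99  95  81  69  73  96 128 155 178 182 180 1
[... 733 characters left out ...]
 94  79  72  72  72  71  72  72  72  72  73
   74  73  75  75  81  94 122 146 147 147 149 150]
 [ 72  75  91 112  96  77  88  93  80  73  74  73  75  77  80  84  85  88
   96 104 107 109 115 132 162 178 170 166 167 167]
 [ 71  74  89 107  92  79  91 104  94  91  98 105 109 113 116 120 125 128
  139 151 152 151 151 156 171 175 162 160 155 155]
 [ 87  94 101 111 109 106 121 138 135 137 141 152 153 155 152 153 162 164
  158 156 145 144 154 165 174 175 176 185 189 195]
 [133 140 143 151 151 145 149 156 158 162 155 153 155 156 159 168 175 184
  184 182 171 175 195 202 203 205 206 210 212 214]]
side0 250 213.52965660770033
s3 248 210.40199335548172
s5 246 197.1012101210121
s8 247 199.1781326781327
```

Run:
```python
from h import *
np.set_printoptions(precision=4,suppress=True)
S=lambda u,v:(u+.37,v-.55)
T=lambda u,v:(u+1.25,v+1.2)
def L(P):return np.array([(P-CP)@X,(P-CP)@Y,P[2]])
print('stub s5 at ly');[print(cut("side",S(u,197.1),1,ly)) for u in(245,246,247) for ly in(-.002,0,.002)]
print('mark');[print(L(tri(S(*a),T(*b))[0]),tri(S(*a),T(*b))[1]) for a,b in(((233,213.3),(284,148.8)),((234,213.3),(284,148.8)),((233.5,220.8),(284,152.3)),((234.5,220.8),(284,152.3)))]
for ly in(.064,.066,.068):print('mark top/bot at ly',cut("side",S(233.5,213.4),1,ly),cut("side",S(234,220.8),1,ly))
print('tip69 mid at ly');[print(cut("side",S(235.8,225.7),1,ly)) for ly in(.045,.048,.05,.052,.055)]
print('blade far edge');[print(L(plane("top",T(305.5,143.95),z))) for z in(.095,.1,.105)]
print('mark far edge');[print(L(plane("top",T(287,144.5),z))) for z in(.095,.1,.105)]
print('mark near edge');[print(L(plane("top",T(284.5,148.8),z))) for z in(.095,.1,.105)]
```

```text
stub s5 at ly
[ 0.1162 -0.002   0.0927]
[0.1153 0.     0.0946]
[0.1143 0.002  0.0965]
[ 0.1137 -0.002   0.0932]
[0.1127 0.     0.0951]
[0.1118 0.002  0.097 ]
[ 0.1111 -0.002   0.0937]
[ 0.1102 -0.      0.0956]
[0.1093 0.002  0.0974]
mark
[0.1196 0.0643 0.1006] 0.0010477111036985161
[0.1184 0.064  0.1009] 0.0011381881844324934
[0.1175 0.0665 0.0794] 0.00663932294224717
[0.1163 0.0662 0.0796] 0.0044270124977764105
mark top/bot at ly [0.1191 0.064  0.1003] [0.121 0.064 0.077]
mark top/bot at ly [0.118  0.066  0.1023] [0.12   0.066  0.0791]
mark top/bot at ly [0.117  0.068  0.1044] [0.119  0.068  0.0812]
tip69 mid at ly
[0.1285 0.045  0.0418]
[0.1269 0.048  0.045 ]
[0.1259 0.05   0.0471]
[0.1249 0.052  0.0492]
[0.1233 0.055  0.0524]
blade far edge
[0.1277 0.0018 0.095 ]
[0.1264 0.0019 0.1   ]
[0.1251 0.002  0.105 ]
mark far edge
[0.132  0.0544 0.095 ]
[0.1307 0.0544 0.1   ]
[0.1294 0.0543 0.105 ]
mark near edge
[0.1203 0.0628 0.095 ]
[0.119  0.0627 0.1   ]
[0.1178 0.0627 0.105 ]
```

Run:
```python
from h import *
print(robot.get_obs()['time'],robot.hand_in())
```

```text
the job is handed in; nothing more can be done
22.7833 None
```

I moved the steel check weight and the large bottle off the pan onto the mat. Then I took the small bottle from the tray's far outer corner and stood it on the pan beside medium_1. I handed the job in at 22.8 s.

**What the last pictures showed:**
- The weight and the large bottle were upright on the mat.
- medium_1 and the small bottle were upright on the pan.
- In the last pictures the mark was where it started. I did not re-measure the amber vials or the other bystanders, and I saw no contact with them.
- The gripper was clear of everything.

**Pointer:** I measured the pointer at about z = 0.090 m and the middle of the mark at about 0.0895 m, so it should rest between the jaws. I could not see the blade directly between them, because the fork and the board hide it.

**Where my checks disagreed:**
- The pointer arm seen through the slit gave about 0.0885 m, and the blade tip gave about 0.094 m. Both are within the 5 mm limit.
- An earlier, uncorrected estimate put the mark at about 34 mm of deflection. I rejected it after correcting the camera offsets against the white board.
- The measured total deflection of about 69.5 mm is a few millimetres more than the stated bottle weights allow, so absolute heights are uncertain by roughly 2–3 mm.

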